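Read the humidity in the mushroom dryer with a hand probe

TASK

First press the red pedal of the mushroom dryer fully down to its stop with the gripper, so that the orange flap swings back off the guide hole and stays open. Then take the black-handled probe out of its wooden stand and lower its rod straight down through the guide hole, never letting the probe touch the dryer, until the yellow band on the rod is level with the white collar's rim; finish while holding the probe there, upright, still and centred in the hole. Leave the three whole mushrooms standing where they are.

Things in the scene. Friction and masses are not known exactly. Their poses are not given: they have to be found in the camera images.
- dryer: Fixed mushroom dryer: clear box 140 (x) x 180 (y) x 100 mm high with a blue lid, origin under its centre on the table, z up. A white guide collar (outer diameter 36, rising 20 mm above the lid) stands at the lid's centre. The red pedal is on its -x side, facing the robot; the flap's hinge is on the collar's +x side (40 mm from the hole's axis). Inside, the space under the hole is free down to 30 mm above the table.
- guide_mouth (a point): Centre of the guide hole at the collar's rim, 120 mm above the table. The hole is vertical, 22 mm in diameter and 28 mm long (down through collar and lid). z up.
- pedal (a joint): Spring pedal, rad: 0 up (at rest), 0.30 fully down at its firm stop. Its hinge is a level axis along the dryer's y, 76 mm from the dryer's centre towards the robot (-x), 84 mm above the table. Pressing at the pad's centre takes about 3 to 4 N at first and 7 to 9 N at the stop. The pedal springs back when released.
- pedal_pad (a point): Centre of the top face of the red pedal pad (40 mm along x, 55 mm along y), 55 mm out from the pedal hinge and 90 mm above the table at rest; it is 16 mm lower at the stop. It moves with the pedal.
- flap (a joint): Orange flap over the guide hole, rad: 0 closed flat on the collar, 2.5 fully open, leaning back away from the robot, its edge about 37 mm above the rim. A steel arm behind the pedal lifts it as the pedal goes down; only beyond about 0.26 rad of the pedal does it pass upright (1.57), after which it falls open by itself and stays open when the pedal is released. From a shorter press it falls shut again.
- stand: Fixed wooden block 60 x 60 x 90 mm high, origin under its centre. The probe's rod stands in a 12 mm vertical hole through its centre; the handle's underside rests on the top.
- probe_grip (a point): Centre of the probe's handle, half-way up it; z along the probe, upwards. The black handle is square, 24 x 24 mm, 90 mm high, sides along this frame's x and y; take it from above by two opposite sides. In the stand this point is 135 mm above the table and the handle's top at 180 mm. Below the handle a steel rod, 8 mm in diameter and 80 mm long, on the same axis. Mass about 0.12 kg.
- probe_band (a point): Centre, on the rod's axis, of the yellow band (8 mm high) round the probe's rod, 65 mm below probe_grip and 60 mm above the tip.
- probe_tip (a point): Lower end of the probe's rod, 125 mm below probe_grip; in the stand 10 mm above the table, so it must rise 80 mm to leave the stand.
- probe: The whole probe; origin at the lower end of its rod, z along the probe, upwards.
- mushroom_red: Loose red-capped mushroom, 48 mm across, 47 mm high, standing near the probe stand; origin at its foot. Leave it.
- mushroom_brown: Loose brown mushroom, 43 mm across, 42 mm high, standing beside the pedal; origin at its foot. Leave it.
- mushroom_pale: Loose pale mushroom, 38 mm across, 38 mm high, standing between dryer and stand; origin at its foot. Leave it.
There are look-alikes about, which are no part of the job. Of the things shaped like the probe, the black one is meant.

How it is judged:
On the way, in this order (a step that is already met when the one before it is completed fails the run):
1. the gripper has pressed the pedal down to its stop (value of joint pedal above 0.275 rad and contact force between the fingers and dryer above 1 N), for 0.1 s.
2. with the flap open, the gripped probe is drawn clear of its stand (value of joint flap above 2 rad and height (world z) of probe_tip above 0.095 m and contact force between the fingers and probe above 1 N), for 0.1 s.
At the end, for the whole second after the job is handed in: The flap stays open (over 2.0 rad); the fingers hold the probe, still and within 5 degrees of upright, with its yellow band within 8 mm of the height of the collar's rim, the rod at band and tip within 5 mm of the hole's axis, and the probe touching no part of the dryer (value of joint flap above 2 rad and horizontal distance between each of probe_band, probe_tip and guide_mouth below 0.005 m and z of probe_band in the frame of guide_mouth between -0.008 and 0.008 m and angle between probe_grip's own z axis and vertical below 0.09 rad and contact force between the fingers and probe above 1 N and contact force between probe and dryer below 0.2 N and linear speed of probe below 0.02 m/s); the arm keeps its last pose, push and grip.
It fails at once if the probe touches the dryer (collar, lid, flap, pedal or box) (contact force between probe and dryer above 0.3 N).
It fails at once if a mushroom is shifted by more than 30 mm (distance of any of mushroom_red, mushroom_brown, mushroom_pale from where it was at the start of the episode above 0.03 m).
It also fails if it takes over 59 s, if anything falls off the work surface, if the arm or the gripper's body presses on something with over 40 N, if the wrist force passes 120 N, or if a joint passes its speed limit or range.

ROBOT

A 6-joint arm with a two-finger parallel gripper is mounted at the origin on the work surface. World frame = base frame: x ahead of the robot, y to its left, z up, the work surface at z = 0. Lengths are in m, angles in rad, forces in N, time in s.
With the tool pointing down it reaches from about 0.35 to 0.775 m from the base axis. Payload 7.3 kg.
Tool frame: the origin (TCP) lies on the mounting face of the last link; the fingertips stand 178 mm ahead of it and the grasp point (between the pads) lies 159 mm ahead of it; z points along the fingers, y is the line along which they close (so a half turn about z gives the same grasp; the last joint's range is limited). The gripper opens to 92 mm and grips with 3 to 60 N. Pads are 19 mm wide; open, the fingers measure 130 mm over their backs; the gripper's body (75 mm by 190 mm) begins 47 mm behind the grasp point.
Start: joints at [-1.475, 0.342, 1.524, -0, 1.275, -0.146], TCP at [0.126, -0.51, 0.405] pointing down, gripper open.
Joint ranges: [-2.53, 2.53], [-0.77, 2.02], [0.04, 2.7], [-1, 4.14], [0.28, 2.66], [-3.11, 3.11]. Speed limits (rad/s): [2.57, 2.57, 3.14, 3.14, 3.14, 3.14].

INTERFACE

Orientations are given as a unit quaternion [w, x, y, z].
In Python, from station import arm gives the robot as it stands.
- The arm moves only by the tool drive_tool, never from a script. Its argument "series" is a list that holds one entry, the list of rows, each a list of 4 numbers: the shift along the world's x, y, z in m, then the turn about the world's z in degrees. In form: [[[x, y, z, yaw], ...]]. A call has exactly 8 rows; each row shifts and turns the commanded pose from where the row before left it; what a row does not reach is not made up. A row lasts 1/8 s, in which the tool goes at most 62.5 mm and 10.7 degrees, less where a joint would pass 70% of its speed; a pose out of reach is approached as far as the arm can. A call with a gripper value outside its range is refused whole. "hand" is the opening, from -1 (shut) to 1 (fully open), set as the call begins (left out, the last holds). The fingers move at their own pace and stop on an object; "grip_force" is the grip in N (left out, the last holds). Time passes only in rows, so rows that do not move let the fingers close, or fill a call up. It gives the time, the measured TCP pose, the force, the opening and the grip force at its end, in the units of the state.
- arm.state(): the state, without advancing time (a new reading comes with each control period).
- arm.camera(name): name is "scene" or "top" or "wrist"; returns the picture (480x640x3 uint8, red, green, blue); there is no depth.
- arm.get_calibration(name): a dict with "fx", "fy", "cx", "cy" (pixels), "eye" and "attitude" of the camera in the world. Camera axes: x right, y down, z forward; pixel columns grow to the right and rows downward; lengths in m; the calibration is good to about 2 mm. A picture is of the moment at which its call begins: read the wrist's pose just before it. get_calibration takes no time and is no camera call; for the wrist camera it gives the pose at the moment of the call.
- arm.close_job(): hands the job in; it is judged then, once.
Trained networks look in the newest picture that a camera, given by its name, has taken for a name from the list of things; names that differ only in an ending like _2 or _b are one class to them, and where a whole thing is asked for, a point or a joint stands for the part that bears it (a point fixed in the world has none). Each returns a list of dicts, best first, with "p" (0 to 1); they miss things now and then, are a little off and sometimes report something else, mostly with a low value. They report only what shows in the picture. A call takes as long as a camera call. They do not tell look-alikes from the thing itself.
- arm.look_for(camera, name): "box" ([left, top, right, bottom] in pixels, round what is visible of it).
The state is a dict: "clock": time; "q": joint angles; "qvel": joint speeds; "joint_torque": joint torques, N m; "tcp_pos": TCP position; "tool_rot": TCP orientation; "contact_force": force on the tool from outside, world axes, zero at the start; "moment": the same for the moment, N m; "finger_gap": opening from 0.0 (shut) to 1.0 (fully open); "grasp_force": force on a finger pad.
Only numpy, scipy, OpenCV 4.12 (cv2) and the standard library are available. Lean on these libraries where they do the work, as an engineer would, in place of code of your own. Each camera call takes 0.05 s, during which the arm holds its last target. There are 200 camera calls.

## Working session

There is one attempt and no reset: what is moved stays moved. The work goes in short steps, Python scripts to look and compute and a tool call to move; the robot and the scene stay as the last step left them, time stands still between calls to the robot, and variables do not carry over. Pictures are saved under pics/ and viewed, at most 14 in all, crops included, and the job is handed in when it is done.

Besides the shell and the picture viewer there is one more tool, called after "Call:" in YAML: its name, and indented under it one key for each argument. drive_tool: Moves the arm, as the interface text tells. Its arguments: {"type":"object","properties":{"series":{"type":"array"},"hand":{"type":"number"},"grip_force":{"type":"number"}},"required":["series"]}

```bash
mkdir -p pics; cat > h.py <<'E'
import numpy as np, cv2
from station import arm
from scipy.spatial.transform import Rotation as R
def snap(cam,f=None):
    im=arm.camera(cam)
    if f: cv2.imwrite('pics/'+f,cv2.cvtColor(im,cv2.COLOR_RGB2BGR))
    return im
def att(c):
    a=np.array(c['attitude'],float)
    return a if a.shape==(3,3) else R.from_quat(a[[1,2,3,0]]).as_matrix()
def ray(c,u,v):
    d=att(c)@np.array([(u-c['cx'])/c['fx'],(v-c['cy'])/c['fy'],1]); return np.array(c['eye']),d/np.linalg.norm(d)
def onz(c,u,v,z):
    e,d=ray(c,u,v); return e+d*(z-e[2])/d[2]
def proj(c,p):
    q=att(c).T@(np.array(p)-np.array(c['eye'])); return np.array([c['fx']*q[0]/q[2]+c['cx'],c['fy']*q[1]/q[2]+c['cy']])
def tri(rs):
    A=0;b=0
    for e,d in rs:
        M=np.eye(3)-np.outer(d,d);A=A+M;b=b+M@e
    return np.linalg.solve(A,b)
E
python3 - <<'E'
from h import *
np.set_printoptions(precision=4,suppress=True)
for cam in ['scene','top']:
    snap(cam,cam+'1.png'); c=arm.get_calibration(cam); print(cam,c)
    for n in ['probe','probe_grip','dryer','guide_mouth','pedal_pad','stand','flap','probe_band','mushroom_red','mushroom_brown','mushroom_pale']:
        try: print(n,[(np.round(r['box']).astype(int).tolist(),round(r['p'],2)) for r in arm.look_for(cam,n)][:4])
        except Exception as e: print(n,e)
print(arm.state())
E
```

```text
scene {'fx': 442.49819871848956, 'fy': 442.49819871848956, 'cx': 322.4937604398192, 'cy': 237.95410554228795, 'eye': array([1.0412, 0.0067, 0.6046]), 'attitude': array([-0.2699,  0.6714,  0.642 , -0.2534])}
probe [([401, 204, 432, 256], 0.97), ([460, 226, 503, 304], 0.87), ([368, 246, 391, 324], 0.8), ([409, 260, 442, 344], 0.67)]
probe_grip [([406, 200, 432, 258], 0.96), ([410, 264, 446, 339], 0.8), ([364, 244, 393, 326], 0.66), ([461, 222, 501, 303], 0.61)]
dryer [([134, 189, 281, 328], 0.97)]
guide_mouth [([136, 190, 279, 326], 0.92), ([187, 224, 225, 261], 0.38), ([276, 226, 291, 247], 0.38)]
pedal_pad []
stand [([388, 237, 440, 301], 0.55)]
flap [([187, 224, 227, 257], 0.86)]
probe_band [([459, 226, 497, 301], 0.75), ([404, 206, 430, 256], 0.73), ([365, 248, 389, 324], 0.59), ([408, 262, 446, 340], 0.56)]
mushroom_red [([352, 210, 376, 239], 0.57)]
mushroom_brown [([277, 226, 292, 248], 0.82)]
mushroom_pale [([290, 320, 314, 346], 0.63)]
top {'fx': 541.3414056215113, 'fy': 541.3414056215113, 'cx': 320.40765347760663, 'cy': 241.598773915397, 'eye': array([ 0.5172, -0.0035,  1.048
[... 601 characters left out ...]
3, 215], 0.86), ([208, 233, 234, 255], 0.62), ([215, 173, 241, 195], 0.57)]
mushroom_red [([249, 305, 273, 333], 0.9)]
mushroom_brown [([333, 291, 356, 315], 0.8)]
mushroom_pale [([316, 186, 329, 208], 0.51)]
{'clock': 1.2, 'q': array([-1.475 ,  0.342 ,  1.5241,  0.    ,  1.2754, -0.146 ]), 'qvel': array([-0.0004,  0.0001, -0.0007, -0.0023, -0.0009, -0.0005]), 'joint_torque': array([  0.0011, -43.1141, -24.448 ,   0.0718,   0.0481,   0.    ]), 'tcp_pos': array([ 0.1258, -0.5097,  0.4048]), 'tool_rot': array([0.0001, 0.9927, 0.1206, 0.    ]), 'contact_force': array([-0.1262,  0.3452,  0.1948]), 'moment': array([ 0.0043,  0.0494, -0.0591]), 'grasp_force': 0.0, 'finger_gap': 0.9989257377123376}
```

View pictures.

View pics/scene1.png

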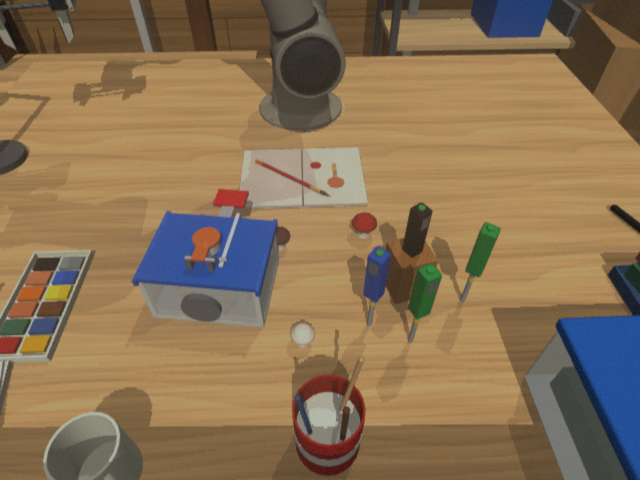

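View pics/top1.png

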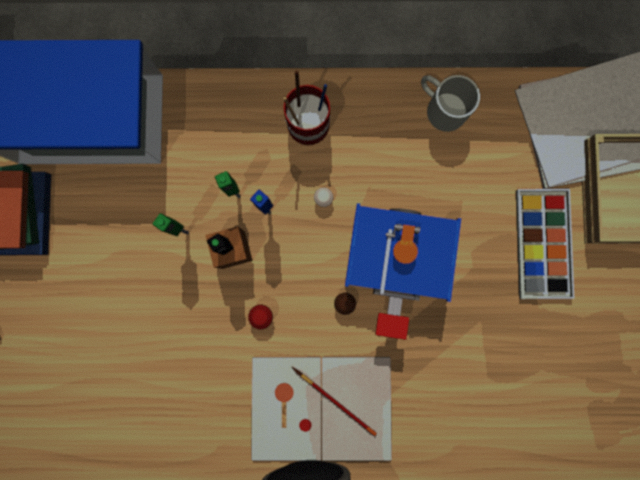

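```bash
cat > m.py <<'E'
from h import *
np.set_printoptions(precision=4,suppress=True)
T=cv2.imread('pics/top1.png');S=cv2.imread('pics/scene1.png')
ct=arm.get_calibration('top');cs=arm.get_calibration('scene')
def seg(im,box,f):
    l,t,r,b=box; m=np.zeros(im.shape[:2],np.uint8)
    B,G,Rr=[im[t:b,l:r,i].astype(int) for i in range(3)]
    m[t:b,l:r]=f(Rr,G,B).astype(np.uint8)*255
    m=cv2.morphologyEx(m,cv2.MORPH_CLOSE,np.ones((5,5)))
    k=max(cv2.findContours(m,cv2.RETR_EXTERNAL,cv2.CHAIN_APPROX_NONE)[0],key=cv2.contourArea)
    return k[:,0,:].astype(float)
def rect(c,k,z):
    P=np.array([onz(c,u,v,z)[:2] for u,v in k]); (ce,wh,an)=cv2.minAreaRect((P*1000).astype(np.float32)); return np.array(ce),np.array(wh),an
blue=lambda r,g,b:(b>1.6*r)&(b>60)
red=lambda r,g,b:(r>2.5*g)&(r>60)
print('lid top',rect(ct,seg(T,(340,195,470,310),blue),.1))
print('lid scene',rect(cs,seg(S,(130,180,290,295),blue),.1))
print('pad top',rect(ct,seg(T,(370,308,420,350),red),.09))
print('pad scene',rect(cs,seg(S,(205,185,260,210),red),.09))
ora=lambda r,g,b:(r>1.7*g)&(g>1.3*b)&(r>120)
print('flap top',rect(ct,seg(T,(380,215,425,275),ora),.122))
a=cv2.resize(T[165:285,145:285],None,fx=2.85,fy=2.85,interpolation=cv2.INTER_CUBIC)
b=cv2.resize(S[195:350,350:510],None,fx=2.5,fy=2.5,interpolation=cv2.INTER_CUBIC)
o=np.zeros((390,800,3),np.uint8);o[:a.shape[0],:a.shape[1]]=a;o[:b.shape[0],400:400+b.shape[1]]=b
cv2.imwrite('pics/crop1.png',o)
E
python3 m.py
```

```text
lid top (array([ 577.4783, -143.4738]), array([185.062 , 146.3361]), 81.58065032958984)
lid scene (array([ 581.1063, -142.8454]), array([186.0938, 150.4304]), 81.7213134765625)
pad top (array([ 448.8636, -124.0549]), array([54.9075, 39.2402]), 82.2364273071289)
pad scene (array([ 451.2013, -123.4579]), array([52.3303, 40.6119]), 81.6611328125)
flap top (array([ 590.0965, -144.0058]), array([37.6784, 62.0893]), 89.29937744140625)
```

View pics/crop1.png

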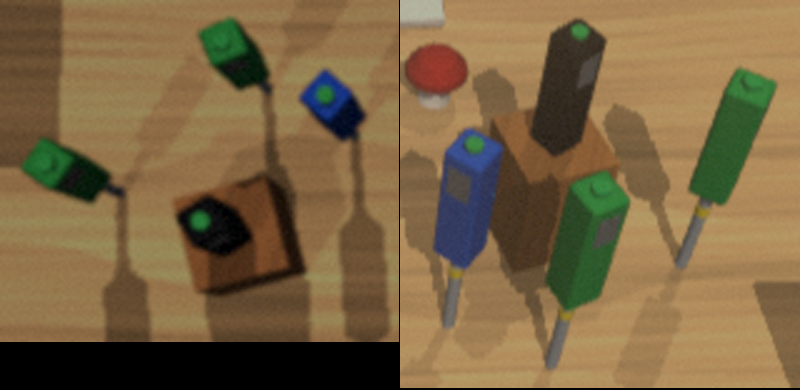

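Call:
drive_tool:
  series:
    - [[0.02,0.024,0,-1.4],[0.02,0.024,0,-1.4],[0.02,0.024,0,-1.4],[0.02,0.024,0,-1.4],[0.02,0.024,0,-1.4],[0.02,0.024,0,-1.4],[0.02,0.024,0,-1.4],[0.02,0.024,0,-1.4]]
  hand: -1
  grip_force: 20

```text
clock: 2.2
tcp_pos: [0.2863, -0.3169, 0.4049]
tool_rot: [0.0, 1.0, 0.023, 0.0]
contact_force: [-0.2, -0.0, -1.0]
finger_gap: 0.181
grasp_force: 0.0
```

Call:
drive_tool:
  series:
    - [[0.02,0.024,-0.0125,-1.4],[0.02,0.024,-0.0125,-1.4],[0.02,0.024,-0.0125,-1.4],[0.02,0.024,-0.0125,-1.4],[0.02,0.024,-0.0125,-1.4],[0.02,0.024,-0.0125,-1.4],[0.02,0.024,-0.0125,-1.4],[0.02,0.024,-0.0125,-1.4]]

```text
clock: 3.2
tcp_pos: [0.4464, -0.1249, 0.3045]
tool_rot: [0.0, 0.997, -0.075, 0.0]
contact_force: [-0.7, -1.1, -0.1]
finger_gap: 0.002
grasp_force: 0.0
```

```bash
python3 - <<'E'
from h import *
np.set_printoptions(precision=4,suppress=True)
ct=arm.get_calibration('top');cs=arm.get_calibration('scene')
T={'black':(200,221),'green1':(222,42),'blue':(325,95),'green2':(45,163)}
S={'black':(580,32),'green1':(600,188),'blue':(475,145),'green2':(752,80)}
for k in T:
    a=ray(ct,T[k][0]/2.85+145,T[k][1]/2.85+165);b=ray(cs,(S[k][0]-400)/2.5+350,S[k][1]/2.5+195)
    p=tri([a,b]);print(k,p,proj(ct,p)-[T[k][0]/2.85+145,T[k][1]/2.85+165])
for n,t,z in [('red',(261,317),.04),('brown',(345,303),.035),('pale',(323,196),.03)]: print(n,onz(ct,*t,z))
s=arm.state();print(s['clock'],s['tcp_pos'],s['tool_rot'],s['contact_force'])
E
```

```text
black [0.5882 0.1707 0.1815] [-0.4326 -0.0748]
green1 [0.6926 0.1616 0.1709] [-0.352  -0.0712]
blue [0.6615 0.102  0.1714] [-0.4556 -0.0528]
green2 [0.6222 0.2612 0.1736] [-0.2492 -0.0687]
red [0.4614 0.1114 0.04  ]
brown [ 0.4869 -0.0441  0.035 ]
pale [ 0.689  -0.0035  0.03  ]
3.2 [ 0.4464 -0.1249  0.3045] [ 0.0001  0.9972 -0.0749  0.0002] [-0.6904 -1.1482 -0.0801]
```

Call:
drive_tool:
  series:
    - [[0.003,0.001,-0.008,0],[0,0,-0.01,0],[0,0,-0.01,0],[0,0,-0.006,0],[0,0,-0.006,0],[0,0,-0.005,0],[0,0,-0.005,0],[0,0,-0.002,0]]

```text
clock: 4.2
tcp_pos: [0.4487, -0.1251, 0.2535]
tool_rot: [0.0, 0.997, -0.075, 0.001]
contact_force: [-3.1, -0.2, 15.7]
finger_gap: 0.005
grasp_force: 7.6
```

Call:
drive_tool:
  series:
    - [[0,0,-0.001,0],[0,0,-0.001,0],[0,0,-0.001,0],[0,0,0,0],[0,0,0,0],[0,0,0,0],[0,0,0,0],[0,0,0,0]]

```text
clock: 5.2
tcp_pos: [0.4486, -0.1251, 0.2527]
tool_rot: [0.001, 0.997, -0.075, 0.001]
contact_force: [-9.5, 2.5, 31.3]
finger_gap: 0.005
grasp_force: 16.2
```

```bash
python3 - <<'E'
from h import *
a=snap('scene','scene2.png');b=snap('top','top2.png')
o=np.hstack([cv2.resize(i,None,fx=2.6,fy=2.6,interpolation=cv2.INTER_CUBIC) for i in (a[170:330,130:285],b[190:350,335:480])])
o=o[:600,:800];cv2.imwrite('pics/crop2.png',cv2.cvtColor(o,cv2.COLOR_RGB2BGR))
E
```

```text
(no output)
```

View pics/crop2.png

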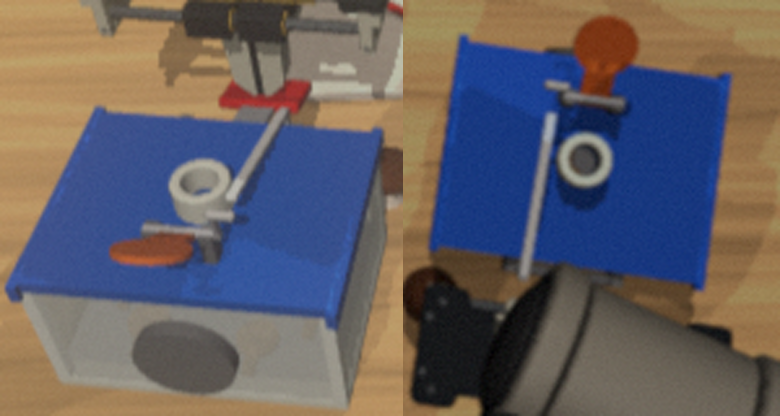

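Call:
drive_tool:
  series:
    - [[0,0,0.01,0],[0,0,0.02,0],[0,0,0.025,0],[0,0,0.025,0],[0,0,0.025,0],[0.01,0,0.025,0],[0.01,0,0.025,0],[0.01,0,0.0,0]]

```text
clock: 6.3
tcp_pos: [0.4793, -0.1251, 0.4063]
tool_rot: [0.001, 0.997, -0.075, 0.002]
contact_force: [-0.2, 0.3, 0.5]
finger_gap: 0.005
grasp_force: 0.0
```

```bash
python3 - <<'E'
from h import *
np.set_printoptions(precision=4,suppress=True)
c=arm.get_calibration('wrist');s=arm.state();print(s['tcp_pos'],c)
print('hole px',proj(c,(.579,-.1435,.12)),'probe px',proj(c,(.588,.171,.18)))
snap('wrist','w1.png')
for n in ('top','scene'):
    snap(n,n+'3.png')
ct=arm.get_calibration('top');cs=arm.get_calibration('scene')
print('pred',proj(ct,(.579,-.1435,.12)),proj(cs,(.579,-.1435,.12)))
E
```

```text
[ 0.4793 -0.1251  0.4063] {'fx': 405.01997701351075, 'fy': 405.01997701351075, 'cx': 323.1046777859208, 'cy': 240.45659848182046, 'eye': array([ 0.5575, -0.1368,  0.3874]), 'attitude': array([-0.0952, -0.6452,  0.7502,  0.1089])}
hole px [327.6036  81.794 ] probe px [-295.5788  152.4493]
pred [404.6117 250.4741] [205.821  239.6737]
```

View pics/w1.png

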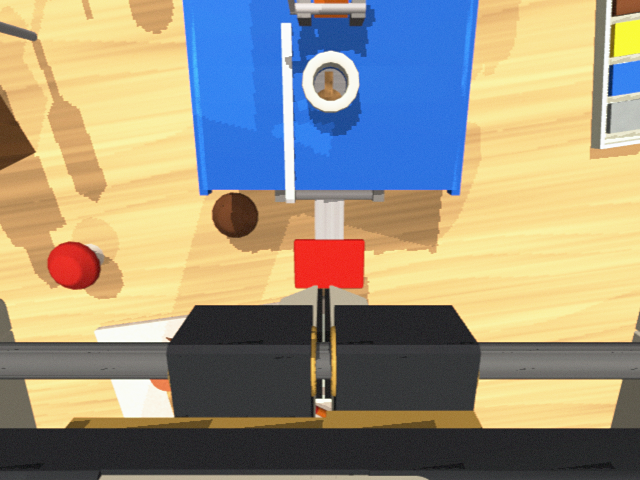

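Call:
drive_tool:
  series:
    - [[0.002,0.025,0.01,0],[0.004,0.04,0.01,0],[0.004,0.042,0,0],[0.004,0.042,0,0],[0.004,0.042,0,0],[0.004,0.042,0,0],[0.004,0.04,0,0],[0.004,0.025,0,0]]
  hand: 1

```text
clock: 7.45
tcp_pos: [0.5083, 0.1748, 0.4232]
tool_rot: [0.0, 0.997, -0.074, -0.001]
contact_force: [1.0, -0.7, 0.1]
finger_gap: 0.83
grasp_force: 0.0
```

```bash
python3 - <<'E'
from h import *
np.set_printoptions(precision=4,suppress=True)
c=arm.get_calibration('wrist');s=arm.state();print(s['tcp_pos'],s['tool_rot'],c['eye'],c['attitude'])
p=proj(c,(.588,.171,.18));print('probe px',p,proj(c,(.588,.171,.09)))
im=snap('wrist','w2.png')
print([(np.round(r['box']).astype(int).tolist(),round(r['p'],2)) for r in arm.look_for('wrist','probe_grip')])
u,v=p.astype(int); v0=max(0,v-100);u0=max(0,u-130)
cv2.imwrite('pics/crop3.png',cv2.cvtColor(cv2.resize(im[v0:v0+200,u0:u0+260],None,fx=3,fy=3,interpolation=cv2.INTER_CUBIC),cv2.COLOR_RGB2BGR));print('crop',u0,v0)
# hole from w1 (pose recorded) and top/scene pictures
cw=dict(fx=405.02,fy=405.02,cx=323.1047,cy=240.4566,eye=[.5575,-.1368,.3874],attitude=[-.0952,-.6452,.7502,.1089])
W=cv2.imread('pics/w1.png')
def white(I,b,th):
    l,t,r,bb=b;q=I[t:bb,l:r].astype(int);m=((q.min(2)>th)&(q.max(2)-q.min(2)<50)).astype(np.uint8)
    k=max(cv2.findContours(m,cv2.RETR_EXTERNAL,cv2.CHAIN_APPROX_NONE)[0],key=cv2.contourArea)
    e=cv2.fitEllipse(k);return np.array(e[0])+[l,t],e[1]
e,ax=white(W,(296,45,365,118),150);print(e,ax,onz(cw,*e,.12))
ct=arm.get_calibration('top')
e,ax=white(cv2.imread('pics/top3.png'),(392,236,420,268),90);print(e,ax,onz(ct,*e,.12))
E
```

```text
[0.5083 0.1748 0.4232] [ 0.0004  0.9973 -0.0738 -0.0014] [0.5864 0.1632 0.4037] [-0.0974 -0.6455  0.7492  0.1115]
probe px [307.2998 115.5325] [311.5986 115.7838]
[([378, 1, 414, 22], 0.82), ([105, 39, 218, 104], 0.58)]
crop 177 15
[330.2715  80.8415] (56.29508972167969, 59.491943359375) [ 0.5793 -0.1452  0.12  ]
[404.5862 250.9594] (19.68536376953125, 20.36139678955078) [ 0.5782 -0.1434  0.12  ]
```

View pics/crop3.png

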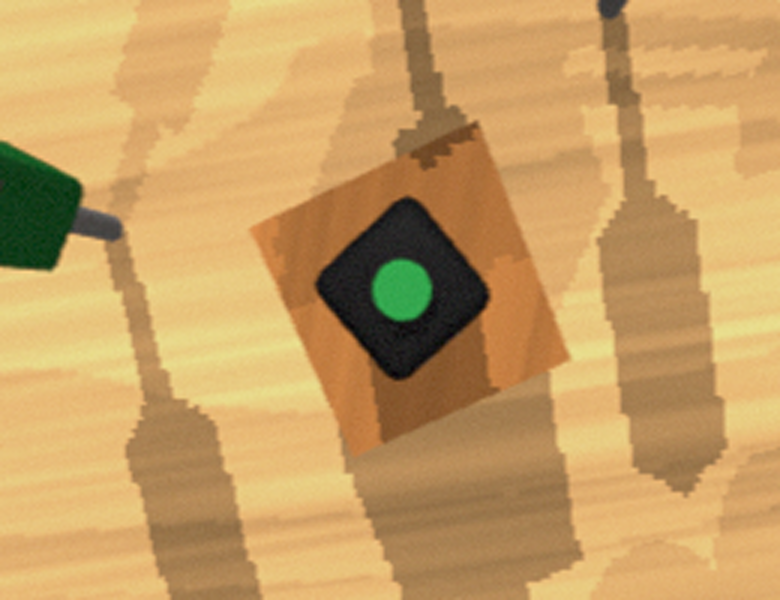

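```bash
python3 - <<'E'
from h import *
np.set_printoptions(precision=4,suppress=True)
c=arm.get_calibration('wrist')
P=[onz(c,177+a/3,15+b/3,.18) for a,b in [(407,197),(489,295),(400,381),(316,285),(402,290)]]
for p in P: print(p)
for i in range(4):
    d=P[(i+1)%4]-P[i]; print(np.linalg.norm(d),np.degrees(np.arctan2(d[1],d[0])))
s=arm.state();q=s['tool_rot'];M=R.from_quat(np.array(q)[[1,2,3,0]]).as_matrix();print('tool y ang',np.degrees(np.arctan2(M[1,1],M[0,1])),s['q'])
# two-view height: top dot + wrist dot
ct=arm.get_calibration('top');cs=arm.get_calibration('scene')
print(tri([ray(c,177+402/3,15+290/3),ray(ct,215.2,242.5),ray(cs,422,207.8)]))
E
```

```text
[0.6047 0.166  0.18  ]
[0.5867 0.1543 0.18  ]
[0.5745 0.172  0.18  ]
[0.5928 0.184  0.18  ]
[0.5898 0.1693 0.18  ]
0.021489217188956543 -146.75531053841988
0.02155613313206408 124.59717341273875
0.021912184163896214 33.25595229525966
0.021554605986795938 -56.52717222832716
tool y ang -98.3819365227959 [0.189  0.3524 1.4566 0.0004 1.3351 1.906 ]
[0.589  0.17   0.1825]
```

Call:
drive_tool:
  series:
    - [[0.01,-0.001,0,-6],[0.01,-0.001,0,-6],[0.01,-0.001,0,-6],[0.01,-0.001,0,-6],[0.01,-0.001,-0.01,-6],[0.01,0,-0.01,-6],[0.01,0,-0.01,-6],[0.011,0,-0.01,-6]]
  hand: 1

```text
clock: 8.55
tcp_pos: [0.5898, 0.1669, 0.3833]
tool_rot: [0.001, 0.88, -0.476, -0.001]
contact_force: [-0.2, 0.4, -0.6]
finger_gap: 0.997
grasp_force: 0.0
```

```bash
python3 - <<'E'
from h import *
np.set_printoptions(precision=4,suppress=True)
s=arm.state();q=s['tool_rot'];M=R.from_quat(np.array(q)[[1,2,3,0]]).as_matrix()
print(s['tcp_pos'],'y ang',np.degrees(np.arctan2(M[1,1],M[0,1])),'grasp pt',s['tcp_pos']+.159*M[:,2],M[:,2])
c=arm.get_calibration('wrist');print(proj(c,(.589,.17,.18)),proj(c,s['tcp_pos']+.178*M[:,2]))
snap('wrist','w3.png')
E
```

```text
[0.5898 0.1669 0.3833] y ang -146.7957232655869 grasp pt [0.5894 0.1668 0.2243] [-0.0023 -0.0009 -1.    ]
[320.6236 291.0072] [323.8658 308.7986]
```

View pics/w3.png

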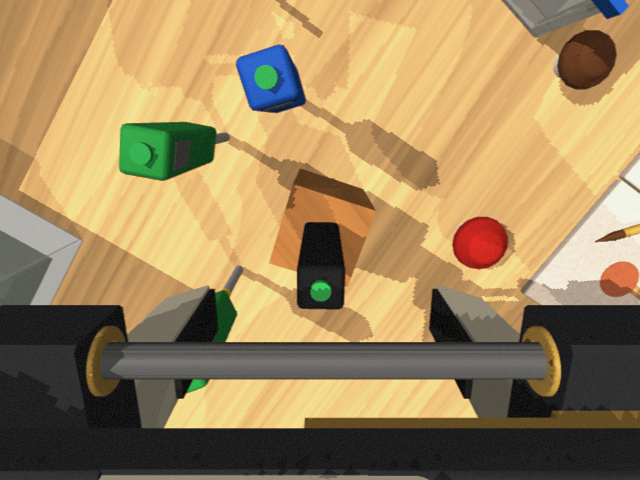

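Call:
drive_tool:
  series:
    - [[0,0.003,-0.004,0],[0,0,-0.01,0],[0,0,-0.01,0],[0,0,-0.01,0],[0,0,-0.01,0],[0,0,-0.01,0],[0,0,-0.01,0],[0,0,-0.008,0]]

```text
clock: 9.6
tcp_pos: [0.5897, 0.1713, 0.312]
tool_rot: [0.0, 0.881, -0.474, -0.0]
contact_force: [0.7, -0.2, -0.8]
finger_gap: 1.0
grasp_force: 0.0
```

Call:
drive_tool:
  series:
    - [[0,0,0,0],[0,0,0,0],[0,0,0,0],[0,0,0,0],[0,0,0,0],[0,0,0,0],[0,0,0,0],[0,0,0,0]]
  hand: -1
  grip_force: 30

```text
clock: 10.6
tcp_pos: [0.5897, 0.1713, 0.3127]
tool_rot: [0.0, 0.881, -0.474, -0.0]
contact_force: [-0.2, 0.8, 0.5]
finger_gap: 0.257
grasp_force: 30.0
```

Call:
drive_tool:
  series:
    - [[0,0,0.01,0],[0,0,0.02,0],[0,0,0.025,0],[0,0,0.025,0],[0,0,0.025,0],[0,0,0.025,0],[0,0,0.025,0],[0,0,0.015,0]]

```text
clock: 11.6
tcp_pos: [0.5896, 0.1713, 0.4846]
tool_rot: [-0.001, 0.881, -0.474, 0.001]
contact_force: [-0.3, -0.0, -1.7]
finger_gap: 0.254
grasp_force: 30.0
```

```bash
python3 - <<'E'
from h import *
np.set_printoptions(precision=4,suppress=True)
s=arm.state();q=s['tool_rot'];M=R.from_quat(np.array(q)[[1,2,3,0]]).as_matrix();print(s['tcp_pos'],s['tcp_pos']+.159*M[:,2],M[:,2],s['contact_force'])
a=snap('scene','scene4.png');b=snap('top','top4.png')
cs=arm.get_calibration('scene');g=s['tcp_pos']+.159*M[:,2]
print(proj(cs,g),proj(cs,g-[0,0,.142]))
o=np.vstack([np.hstack([cv2.resize(a[120:320,340:500],(400,500)),cv2.resize(a[170:330,140:300],(400,500))])])
cv2.imwrite('pics/crop4.png',cv2.cvtColor(o,cv2.COLOR_RGB2BGR))
E
```

```text
[0.5896 0.1713 0.4846] [0.5899 0.1713 0.3256] [ 0.0019  0.0003 -1.    ] [-0.2858 -0.0343 -1.6534]
[443.0454 118.1436] [422.4185 207.5198]
```

View pics/crop4.png

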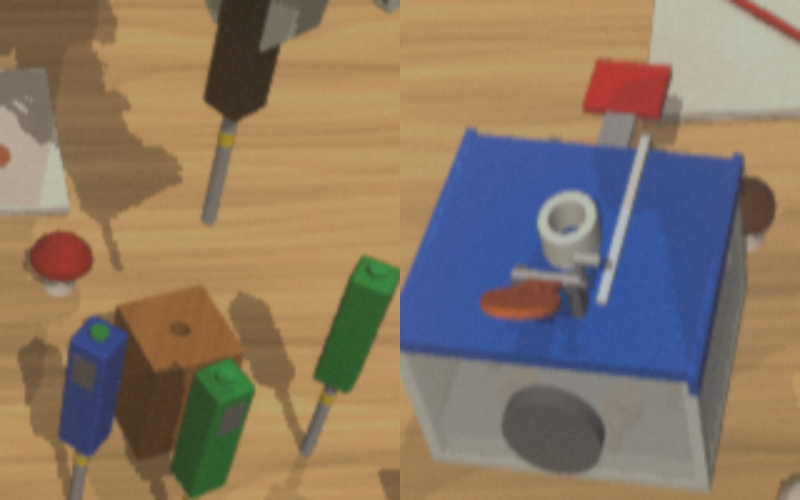

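Call:
drive_tool:
  series:
    - [[0,-0.02,0,0],[-0.002,-0.04,0,0],[-0.002,-0.045,0,0],[-0.002,-0.05,0,0],[-0.002,-0.05,0,0],[-0.002,-0.05,0,0],[-0.001,-0.04,0,0],[0,-0.02,0,0]]

```text
clock: 12.7
tcp_pos: [0.5781, -0.1467, 0.4814]
tool_rot: [0.0, 0.88, -0.475, -0.001]
contact_force: [-0.2, 0.5, -1.4]
finger_gap: 0.261
grasp_force: 30.0
```

Call:
drive_tool:
  series:
    - [[0,0,-0.005,0],[0,0,-0.01,0],[0,0,-0.01,0],[0,0,-0.01,0],[0,0,-0.005,0],[0,0,0,0],[0,0,0,0],[0,0,0,0]]

```text
clock: 13.7
tcp_pos: [0.5788, -0.1438, 0.4432]
tool_rot: [-0.0, 0.881, -0.474, 0.0]
contact_force: [1.1, -0.1, -1.9]
finger_gap: 0.262
grasp_force: 30.0
```

```bash
python3 - <<'E'
from h import *
np.set_printoptions(precision=4,suppress=True)
c=arm.get_calibration('wrist');s=arm.state();q=s['tool_rot'];M=R.from_quat(np.array(q)[[1,2,3,0]]).as_matrix();g=s['tcp_pos']+.159*M[:,2];t=s['tcp_pos']+.3027*M[:,2];print(s['tcp_pos'],g,t,M[:,2],s['clock'])
a=snap('scene','scene5.png');w=snap('wrist','w5.png')
cs=arm.get_calibration('scene')
for n,p in [('tip',t),('band',t+[0,0,.06]),('hole',(.579,-.144,.12))]: print(n,proj(cs,p),proj(c,p))
o=np.zeros((500,800,3),np.uint8)
o[:500,:400]=cv2.resize(a[140:265,160:260],(400,500),interpolation=cv2.INTER_CUBIC)
o[:,400:]=cv2.resize(w[180:480,200:440],(400,500),interpolation=cv2.INTER_CUBIC)
cv2.imwrite('pics/crop5.png',cv2.cvtColor(o,cv2.COLOR_RGB2BGR))
E
```

```text
[ 0.5788 -0.1438  0.4432] [ 0.5789 -0.1438  0.2842] [ 0.579  -0.1439  0.1405] [ 0.0007 -0.0003 -1.    ] 13.7
tip [202.9758 230.103 ] [323.342  231.3804]
band [194.6516 199.3673] [323.4512 258.8346]
hole [205.4848 239.6838] [323.3828 224.1714]
```

View pics/crop5.png

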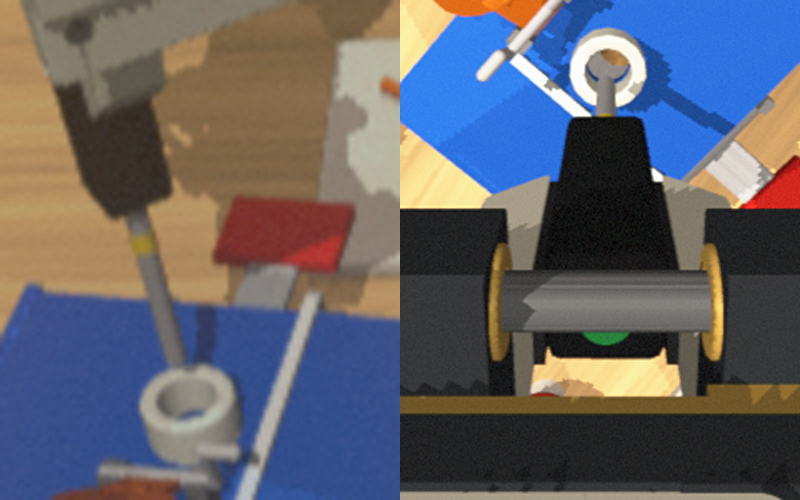

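```bash
python3 - <<'E'
import cv2,numpy as np
w=cv2.imread('pics/w5.png');a=cv2.imread('pics/scene5.png')
o=np.hstack([cv2.resize(w[190:260,295:355],(400,467),interpolation=cv2.INTER_CUBIC),cv2.resize(a[190:260,175:235],(400,467),interpolation=cv2.INTER_CUBIC)])
cv2.imwrite('pics/crop6.png',o)
E
```

```text
(no output)
```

View pics/crop6.png

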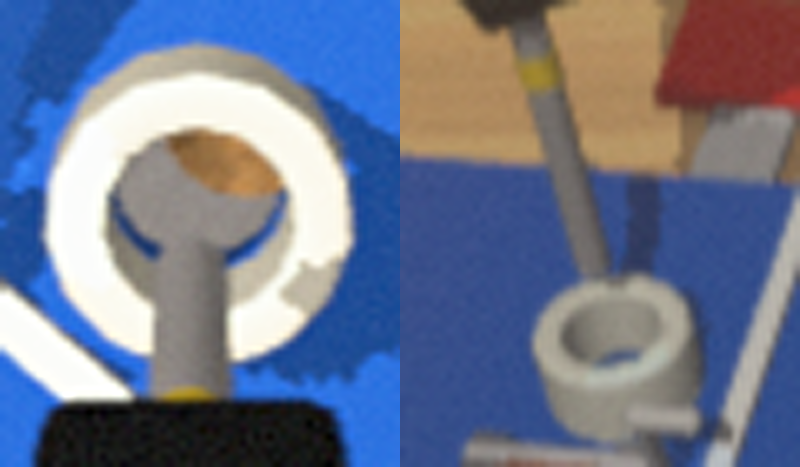

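Call:
drive_tool:
  series:
    - [[0,-0.001,0,0],[0,0,-0.005,0],[0,0,-0.006,0],[0,0,-0.006,0],[0,0,-0.006,0],[0,0,-0.006,0],[0,0,-0.004,0],[0,0,0,0]]

```text
clock: 14.8
tcp_pos: [0.5787, -0.1447, 0.4094]
tool_rot: [0.0, 0.881, -0.474, -0.0]
contact_force: [0.1, -0.7, -0.7]
finger_gap: 0.262
grasp_force: 30.0
```

```bash
cat > v.py <<'E'
import sys
from h import *
np.set_printoptions(precision=4,suppress=True)
n=sys.argv[1]
c=arm.get_calibration('wrist');s=arm.state();q=s['tool_rot'];M=R.from_quat(np.array(q)[[1,2,3,0]]).as_matrix();b=s['tcp_pos']+.2427*M[:,2];print(s['tcp_pos'],'band',b,M[:,2],s['contact_force'])
a=snap('scene','s%s.png'%n);w=snap('wrist','w%s.png'%n)
cs=arm.get_calibration('scene')
for k,p in [('band',b),('hole',(.579,-.145,.12))]: print(k,proj(cs,p),proj(c,p))
u,v=proj(c,(.579,-.145,.12)).astype(int)
o=np.hstack([cv2.resize(w[v-35:v+35,u-30:u+30],(400,467),interpolation=cv2.INTER_CUBIC),cv2.resize(a[190:260,175:235],(400,467),interpolation=cv2.INTER_CUBIC)]);print(u-30,v-35)
cv2.imwrite('pics/crop%s.png'%n,cv2.cvtColor(o,cv2.COLOR_RGB2BGR))
E
python3 v.py 7
```

```text
[ 0.5787 -0.1447  0.4094] band [ 0.5785 -0.1447  0.1667] [-0.0007  0.0002 -1.    ] [ 0.083  -0.7463 -0.7271]
band [198.9821 217.0007] [323.5289 258.9424]
hole [204.8121 239.7039] [323.079  235.7618]
293 200
```

View pics/crop7.png

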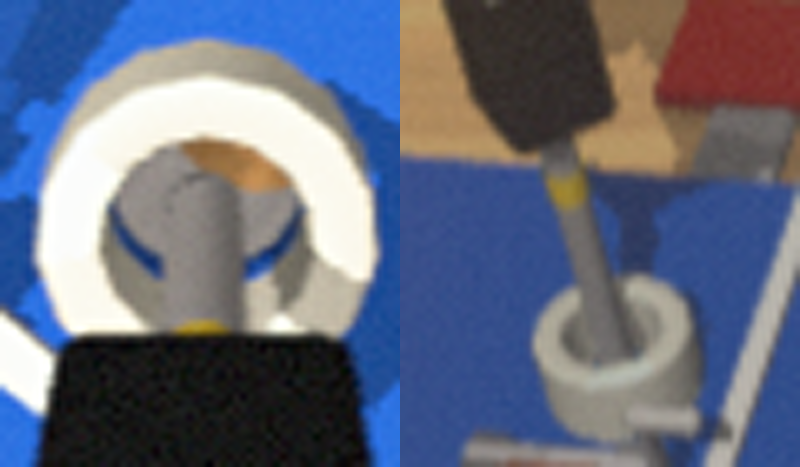

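Call:
drive_tool:
  series:
    - [[0,0,-0.004,0],[0,0,-0.008,0],[0,0,-0.009,0],[0,0,-0.009,0],[0,0,-0.008,0],[0,0,-0.006,0],[0,0,-0.002,0],[0,0,0,0]]

```text
clock: 15.9
tcp_pos: [0.5788, -0.1447, 0.3638]
tool_rot: [0.0, 0.881, -0.474, 0.0]
contact_force: [-0.1, 0.4, -1.4]
finger_gap: 0.26
grasp_force: 30.0
```

Call:
drive_tool:
  series:
    - [[0,0,0,0],[0,0,0,0],[0,0,0,0],[0,0,0,0],[0,0,0,0],[0,0,0,0],[0,0,0,0],[0,0,0,0]]

```text
clock: 16.9
tcp_pos: [0.5787, -0.1447, 0.3637]
tool_rot: [0.0, 0.881, -0.474, -0.0]
contact_force: [0.0, -0.0, -1.2]
finger_gap: 0.26
grasp_force: 30.0
```

```bash
python3 v.py 8
```

```text
[ 0.5787 -0.1447  0.3637] band [ 0.5787 -0.1447  0.121 ] [-0. -0. -1.] [ 0.0106 -0.0218 -1.1882]
band [204.8815 239.0878] [323.5019 258.8877]
hole [204.8121 239.7039] [323.354  257.7024]
293 222
```

View pics/crop8.png

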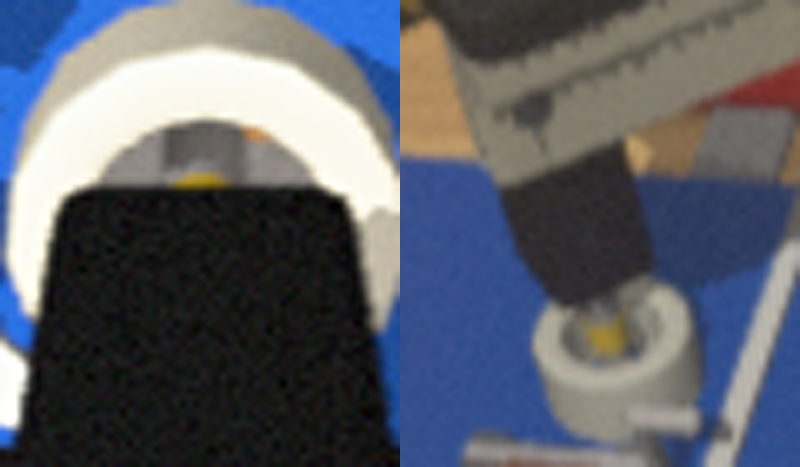

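```bash
python3 -c "
from station import arm
print(arm.close_job())"
```

```text
the job is handed in; nothing more can be done
None
```

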